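Clear the circuit panel and hold it out over the riser's edge

ROBOT

A 6-joint arm with a two-finger parallel gripper is mounted at the origin on the work surface. World frame = base frame: x ahead of the robot, y to its left, z up, the work surface at z = 0. Lengths are in mm, angles in rad, forces in N, time in s.
With the tool pointing down it reaches from about 275 to 1000 mm from the base axis. Payload 8.4 kg.
Tool frame: the origin (TCP) lies between the finger pads; the fingertips stand 22 mm ahead of it and the grasp point (between the pads) lies 3 mm ahead of it; z points along the fingers, y is the line along which they close (so a half turn about z gives the same grasp; the last joint's range is limited). The gripper opens to 85 mm and grips with 20 to 120 N. Pads are 22 mm wide; open, the fingers measure 114 mm over their backs; the gripper's body (76 mm by 85 mm) begins 54 mm behind the grasp point. The pads swing forward as they close: fully open they stand 13 mm farther back than shut.
Start: joints at [-1.245, 0.353, 1.633, -0, 1.155, -0.002], TCP at [201.224, -591.724, 253.281] pointing down, gripper open.
Joint ranges: [-2.63, 2.63], [-0.92, 2.1], [0.06, 2.66], [-1.3, 4.44], [0, 2.69], [-3.02, 3.02]. Speed limits (rad/s): [2.22, 2.22, 2.79, 3.14, 3.14, 3.14].

INTERFACE

Orientations are given as [roll, pitch, yaw] about the fixed x, y, z axes, in that order (R = Rz(yaw) Ry(pitch) Rx(roll)).
In Python, from rig import r, grab_frame gives the robot as it stands.
- The arm moves only by the shell command python3 -m inch 'ROWS' [FORCE]. ROWS is JSON, a list of rows, each a list of 7 numbers: the turn, a rotation vector about the tool's x, y, z as a fraction of full scale, then the shift along the tool's x, y, z as a fraction of full scale, then the closure, from 0 (fully open) to 1 (shut). In form: [[rx, ry, rz, dx, dy, dz, fingers], ...]. A call has 1 to 8 rows; each row shifts and turns the commanded pose from where the row before left it, along the tool's axes as they then stand; what a row does not reach is not made up. Full scale, the value 1, is 2.5 cm for a shift and pi rad for a turn. A row lasts 1/12 s, in which the tool goes at most 41.7 mm and 7.16 degrees, less where a joint would pass 70% of its speed; a pose out of reach is approached as far as the arm can. A call with a number of a shift or a turn outside -1 to 1 is refused whole. A call with a gripper value outside its range is refused whole. The fingers move at their own pace and stop on an object; FORCE is the grip in N (left out, the last holds). Time passes only in rows, so rows that do not move let the fingers close. It gives the time, the measured TCP pose, the force, the opening and the grip force at its end, in the units of the state.
- r.sense(): the state, without advancing time (a new reading comes with each control period).
- grab_frame(name): name is "side" or "top" or "wrist"; returns a dict with "pixels" (384x512x3 uint8, red, green, blue), "z_map" (384x512 float32, mm along the optical axis (not along the pixel's ray), 0 where there is no reading), "vertical_fov" (degrees; the focal length in pixels is half the picture's height over the tangent of half this angle, whatever the lens; pixels are square), "cx", "cy" (the principal point, pixels), "cam_to_world" (4x4, takes a point from camera to world coordinates). Camera axes: x right, y down, z forward; pixel columns grow to the right and rows downward; lengths in mm; the calibration is good to about 2 mm. A picture is of the moment at which its call begins.
- r.sign_off(): hands the job in; it is judged then, once.
The state is a dict: "clock": time; "qpos": joint angles; "qvel": joint speeds; "joint_efforts": joint torques, N m; "eef_pos": TCP position; "tcp_rot": TCP orientation; "contact_force": force on the tool from outside, world axes, zero at the start; "wrist_torque": the same for the moment, N m; "opening": opening from 0.0 (shut) to 1.0 (fully open); "grasp_force": force on a finger pad.
Only numpy, scipy, OpenCV 4.12 (cv2) and the standard library are available. Lean on these libraries where they do the work, as an engineer would, in place of code of your own. Each camera call takes 0.05 s, during which the arm holds its last target. There are 200 camera calls.

TASK

Clear the two steel parts cups off the circuit panel by nesting them, one after the other, into the third cup that stands on the bench, and let go of the stack. Then slide the panel straight out along its riser, without lifting it, until its outer end is in line with the marker pin beside it; more than half of it then hangs out, so keep holding it (the transformer block at its rear end is a good grip) and finish while you hold it flat on the riser. Do not let the panel tip, and leave the other things on the bench where they are.

Things in the scene. Friction and masses are not known exactly. Their poses are not given: they have to be found in the camera images.
- riser: plywood bench riser, fixed, 150 (x) by 270 (y) by 50 mm high. Origin on the bench surface under the top's long axis; its y axis runs along the riser, and the panel is slid towards its -y. The outer edge of its top is at y = -130 mm, the rear edge at y = +140 mm
- riser_edge (a point): middle of the riser's outer top edge (50 mm above the bench), over which the panel is slid
- board: circuit panel: blue plate 120 (x) by 260 (y) by 6 mm thick lying loose on the riser, its long side along the riser. At its rear (+y) end a black transformer block, at its outer (-y) end an aluminium heat sink 80 x 28 mm, 24 mm high above the plate, rows of small sockets 13 mm high along both long sides. Weighs 0.4 to 0.7 kg, balances at its middle to within 6 mm. Origin: centre of the plate's underside, z up
- board_end (a point): middle of the panel's outer end (the heat sink's end), on the top face of the plate
- board_block (a point): centre of the top of the black transformer block, which is fast on the panel, 36 mm (panel x) by 30 mm (panel y) and 36 mm high above the plate's top face; a good thing to grip from above; 95 mm from the panel's middle, 225 mm from the outer end
- marker: marker pin, fixed: upright steel rod, diameter 8, with a 14 mm ball at the top and a round foot, diameter 44, 95 mm high in all, standing on the bench beside the panel's path on the side away from the robot, 95 mm from the riser's long axis and 150 to 175 mm beyond the riser's outer edge. Origin on the bench on the rod's axis; its axes are parallel to the riser's
- marker_tip (a point): top of the marker pin, on its axis
- cup_a: stackable steel cup, open top, 62 mm high: tapered body (diameter 32 at foot, 43 at 36 mm up), then a straight collar, outer diameter 52, up to the rim; wall 2. Nested, it sinks until its collar rests on the lower rim, 26 mm above the lower cup, with about 2 mm of play. 70 g. Origin: centre of underside, z up. Starts standing on the panel, nearer its outer end
- cup_b: stackable steel cup, open top, 62 mm high: tapered body (diameter 32 at foot, 43 at 36 mm up), then a straight collar, outer diameter 52, up to the rim; wall 2. Nested, it sinks until its collar rests on the lower rim, 26 mm above the lower cup, with about 2 mm of play. 70 g. Origin: centre of underside, z up. Starts standing on the panel, nearer the transformer
- cup_c: stackable steel cup, open top, 62 mm high: tapered body (diameter 32 at foot, 43 at 36 mm up), then a straight collar, outer diameter 52, up to the rim; wall 2. Nested, it sinks until its collar rests on the lower rim, 26 mm above the lower cup, with about 2 mm of play. 120 g. Origin: centre of underside, z up. Same shape; starts standing on the bench to the robot's right, and receives the other two
- pliers: bystander, loose: needle-nose pliers, orange grips, about 145 x 55 x 12 mm, lying on the bench near the robot. Origin: underside, below the pivot
- cutters: bystander, loose: side cutters, grey grips, about 120 x 55 x 12 mm, lying flat on the bench; the panel passes over them when it is slid out. Origin: underside, below the pivot
- meter: bystander, loose: yellow hand multimeter, 150 x 75 x 33 mm, lying on the bench to the right. Origin: underside, centre
- spool: bystander, loose: solder spool standing on its flange, diameter 64, 51 mm high, on the bench to the right. Origin: underside, centre
- driver: bystander, loose: screwdriver, 170 mm long, lying on the bench near the robot. Origin: underside, centre
- cleaner: bystander, loose: black round tip cleaner, diameter 72, 45 mm high, on the bench to the left. Origin: underside, centre
- flux: bystander, loose: small amber bottle, diameter 40, 90 mm high, standing on the bench to the left. Origin: underside, centre

How it is judged:
By the outcome, as a careful person would: the job done as asked, in the order asked, and still so for the second after the job is handed in, while the arm keeps its last pose, push and grip.
It also fails if it takes over 67 s, if anything falls off the work surface, if the arm or the gripper's body presses on something with over 40 N, if the wrist force passes 120 N, or if a joint passes its speed limit or range.

## Working session

There is one attempt and no reset: what is moved stays moved. The work goes in short steps, Python scripts to look and compute and a shell command to move; the robot and the scene stay as the last step left them, time stands still between calls to the robot, and variables do not carry over. Pictures are saved under pics/ and viewed, at most 10 in all, crops included, and the job is handed in when it is done.

```bash
ls; mkdir -p pics
cat > h.py <<'E'
import numpy as np, cv2
from rig import r, grab_frame
def cam(n):
    f=grab_frame(n); p=np.array(f["pixels"]); z=np.array(f["z_map"]); T=np.array(f["cam_to_world"])
    F=p.shape[0]/2/np.tan(np.radians(f["vertical_fov"])/2)
    v,u=np.mgrid[:p.shape[0],:p.shape[1]]
    P=np.stack([(u-f["cx"])/F*z,(v-f["cy"])/F*z,z],-1)@T[:3,:3].T+T[:3,3]
    P[z==0]=np.nan
    return p,P,T,F
def save(n,p): cv2.imwrite(f"pics/{n}.png",np.ascontiguousarray(p[...,::-1]))
E
python3 - <<'E'
from h import *
ims=[]
for n in("top","side"):
    p,P,T,F=cam(n); save(n,p); np.savez(n,p=p,P=P,T=T); print(n,T[:3,3],T[:3,2],F)
s=r.sense();print(s)
E
```

```text
pics
top [ 440.02884209  -37.31909861 1395.40513767] [ 0.09581189  0.00895522 -0.99535917] 469.2803888626739
side [409.4363885  765.30164235 914.7858341 ] [ 0.10270965 -0.68635127 -0.71998101] 405.58157684168054
{'clock': 0.1, 'qpos': array([-1.24542395e+00,  3.53595028e-01,  1.63405884e+00, -2.49663389e-05,
        1.15524026e+00, -2.38734429e-03]), 'qvel': array([ 0.00069231, -0.00228305, -0.00063082, -0.00112659, -0.00175748,
        0.00030188]), 'joint_efforts': array([ 4.77341430e-06, -6.06355762e+01, -3.42817390e+01, -1.90192668e-05,
        3.94665753e-03,  2.58604581e-05]), 'eef_pos': array([ 201.07026462, -591.33708022,  252.62706868]), 'tcp_rot': array([-3.14029113e+00,  1.97212341e-05,  3.27769830e-01]), 'contact_force': array([0.25733972, 0.21739274, 0.01041732]), 'wrist_torque': array([ 0.01662185, -0.00274864, -0.00461865]), 'grasp_force': 0.0, 'opening': 0.9911630222358637}
```

View pics/top.png

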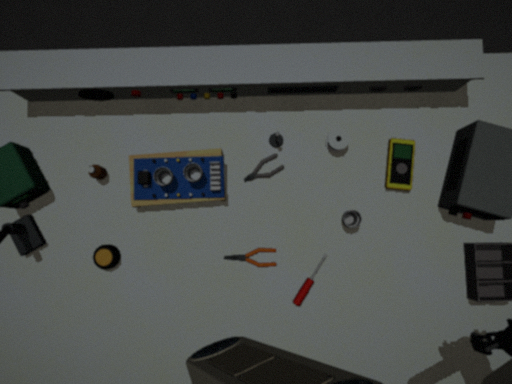

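View pics/side.png

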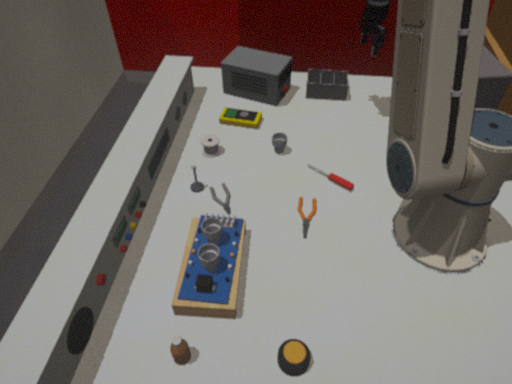

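The top view shows the panel with its transformer block at (144,178) and heat sink at (215,177). Cup_b is at (164,178), cup_a at (193,173), cup_c at (351,220), the marker at (277,141) and the cutters at (263,168). The side view agrees with this layout.

Run:
```python
from h import *
d=np.load("top.npz");P=d['P'];p=d['p'].astype(int)
def box(u0,u1,v0,v1):
    m=np.zeros(P.shape[:2],bool);m[v0:v1,u0:u1]=1;return m
Z=P[...,2]
def ring(n,m,lo):
    m=m&(Z>lo); q=P[m]; c,rad=cv2.minEnclosingCircle(q[:,:2].astype(np.float32)); print(n,m.sum(),np.round(c),round(rad,1),'mean',q.mean(0).round(1),'zmax',q[:,2].max().round(1))
print('bench z',np.nanmedian(Z[box(300,340,250,280)]))
ring('cupC',box(335,368,205,235),45)
ring('A',box(182,204,162,185),90)
ring('B',box(153,176,166,190),100)
ring('block',box(136,152,168,188),80)
ring('sink',box(207,222,160,194),70)
ring('mark',box(265,290,128,152),60)
ring('mark foot',box(265,290,128,152),4)
# riser top & board
for n,m in(('riser+',box(125,232,145,212)&(Z>40)),('blue',box(125,232,145,212)&(Z>48)&(p[...,2]>p[...,0]+40))):
    q=P[m][:,:2].astype(np.float32); R=cv2.minAreaRect(q); print(n,R,np.round(cv2.boxPoints(R)).tolist())
for n,b in(('cutters',box(240,290,152,185)),('spool',box(322,355,130,160)),('flux',box(85,110,160,185)),('pliers',box(220,280,242,270))):
    m=b&(Z>6);q=P[m];print(n,q.min(0).round(),q.max(0).round())
```

```text
bench z 0.7267148547417719
cupC 81 [ 477. -312.] 26.7 mean [ 477.6 -310.5   57.1] zmax 68.0
A 153 [613. 132.] 26.3 mean [615.  135.  104.1] zmax 121.7
B 89 [603. 215.] 26.3 mean [603.1 215.2 112.9] zmax 122.0
block 156 [605. 275.] 22.1 mean [603.8 274.7  90.9] zmax 99.9
sink 109 [606.  75.] 41.9 mean [606.4  74.8  78.9] zmax 85.4
mark 21 [ 719. -105.] 6.6 mean [ 718.1 -104.2   89.5] zmax 99.3
mark foot 184 [ 715. -109.] 48.4 mean [ 716.2 -104.4   18.9] zmax 99.3
riser+ ((608.3715209960938, 187.35189819335938), (151.51528930664062, 274.5469665527344), 3.2024338245391846) [[525.0, 320.0], [540.0, 46.0], [692.0, 55.0], [676.0, 329.0]]
blue ((603.77734375, 179.3600311279297), (114.48792266845703, 254.81134033203125), 0.30052101612091064) [[546.0, 306.0], [547.0, 52.0], [662.0, 52.0], [660.0, 307.0]]
cutters [ 587. -141.    6.] [681.  -2.  19.]
spool [ 656. -329.    6.] [ 743. -242.   58.]
flux [611. 403.   6.] [665. 462.  95.]
pliers [ 335. -101.    6.] [416.  64.  22.]
```

```bash
A='[0,0,0,0.88,0.5,0,0]'
python3 -m inch '[[0,0,-0.0396,0,0,0,0],[0,0,-0.0396,0,0,0,0],[0,0,-0.0396,0,0,0,0],[0,0,-0.0396,0,0,0,0],[0,0,-0.0396,0,0,0,0]]'
python3 -m inch '[[0,0,-0.0396,0,0,0,0],[0,0,-0.0396,0,0,0,0],[0,0,-0.0396,0,0,0,0],[0,0,-0.0396,0,0,0,0],[0,0,-0.0396,0,0,0,0]]'
python3 -m inch '[[0,0,0,0.88,0.5,0,0],[0,0,0,0.88,0.5,0,0],[0,0,0,0.88,0.5,0,0],[0,0,0,0.88,0.5,0,0],[0,0,0,0.88,0.5,0,0],[0,0,0,0.88,0.5,0,0],[0,0,0,0.88,0.5,0,0],[0,0,0,0.88,0.5,0,0]]'
python3 -m inch '[[0,0,0,0.88,0.5,0,0],[0,0,0,0.88,0.5,0,0],[0,0,0,0.88,0.5,0,0],[0,0,0,0.88,0.5,0,0],[0,0,0,0.88,0.5,0,0],[0,0,0,0,0,0,0]]'
python3 - <<'E'
from h import *
p,P,T,F=cam("wrist");save("w0",p);print(T.round(3))
E
```

```text
clock: 0.52
eef_pos: [201.1, -591.5, 252.8]
tcp_rot: [-3.141, -0.001, 0.956]
contact_force: [0.7, 0.4, 0.9]
opening: 1.0
grasp_force: 0.0
clock: 0.93
eef_pos: [201.1, -591.5, 252.9]
tcp_rot: [-3.141, -0.001, 1.578]
contact_force: [-0.0, -0.1, 0.1]
opening: 0.998
grasp_force: 0.0
clock: 1.6
eef_pos: [301.3, -414.3, 253.0]
tcp_rot: [-3.141, -0.0, 1.572]
contact_force: [0.7, -0.4, -0.2]
opening: 0.998
grasp_force: 0.0
clock: 2.1
eef_pos: [364.5, -302.4, 253.0]
tcp_rot: [-3.142, -0.002, 1.574]
contact_force: [0.3, -0.6, -0.2]
opening: 1.002
grasp_force: 0.0
[[ 1.00000e+00  2.00000e-03  1.00000e-03  3.64161e+02]
 [ 2.00000e-03 -9.65000e-01 -2.64000e-01 -2.34874e+02]
 [ 0.00000e+00  2.64000e-01 -9.65000e-01  3.74517e+02]
 [ 0.00000e+00  0.00000e+00  0.00000e+00  1.00000e+00]]
```

View pics/w0.png

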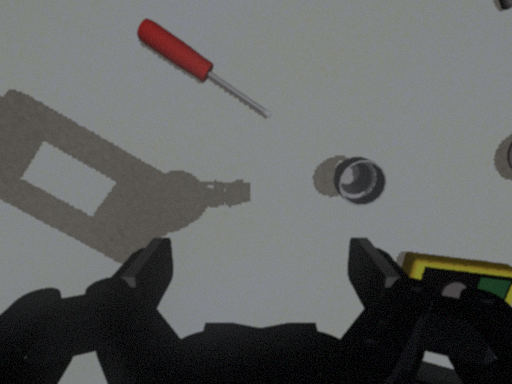

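The wrist view shows cup_c at (360,180), with the driver at upper left and the meter at lower right. I'll measure cup_c's rim from this view while moving on to cup_a.

```bash
cat >> h.py <<'E'
def rim(P,guess,z,rr=45,tol=8):
    m=(np.abs(P[...,2]-z)<tol)&(np.hypot(P[...,0]-guess[0],P[...,1]-guess[1])<rr)
    q=P[m]; c,R=cv2.minEnclosingCircle(q[:,:2].astype(np.float32))
    # algebraic fit on hull for robustness
    h=cv2.convexHull(q[:,:2].astype(np.float32))[:,0].astype(float)
    s=np.linalg.lstsq(np.c_[2*h,np.ones(len(h))],(h**2).sum(1),rcond=None)[0]
    return len(q),np.round(c,1),round(R,1),s[:2].round(1),q[:,2].mean().round(1)
E
python3 - <<'E'
from h import *
p,P,T,F=cam("wrist");print(rim(P,(477,-311),60))
E
python3 -m inch '[[0,0,0,0.868,0.497,0,0],[0,0,0,0.868,0.497,0,0],[0,0,0,0.868,0.497,0,0],[0,0,0,0.868,0.497,0,0],[0,0,0,0.868,0.497,0,0],[0,0,0,0.868,0.497,0,0],[0,0,0,0.868,0.497,0,0],[0,0,0,0.868,0.497,0,0]]' >/dev/null
python3 -m inch '[[0,0,0,0.868,0.497,0,0],[0,0,0,0.868,0.497,0,0],[0,0,0,0.868,0.497,0,0],[0,0,0,0.868,0.497,0,0],[0,0,0,0.868,0.497,0,0],[0,0,0,0.868,0.497,0,0],[0,0,0,0.868,0.497,0,0],[0,0,0,0.868,0.497,0,0]]' >/dev/null
python3 -m inch '[[0,0,0,0.868,0.497,0,0],[0,0,0,0.868,0.497,0,0],[0,0,0,0.868,0.497,0,0],[0,0,0,0.868,0.497,0,0],[0,0,0,0,0,0,0],[0,0,0,0,0,0,0]]'
python3 - <<'E'
from h import *
p,P,T,F=cam("wrist");save("w1",p);np.savez("w1",p=p,P=P,T=T)
print(rim(P,(613,132),118),rim(P,(603,215),118))
E
```

```text
(579, array([ 475.4, -309.6]), 26.1, array([ 475.4, -309.5]), np.float64(59.4))
clock: 4.03
eef_pos: [612.0, 128.5, 252.6]
tcp_rot: [-3.141, 0.001, 1.573]
contact_force: [-0.2, -0.6, -0.1]
opening: 1.006
grasp_force: 0.0
(591, array([611.7, 135.3]), 26.0, array([611.8, 135.4]), np.float64(116.8)) (653, array([602.5, 217.8]), 25.9, array([602.4, 217.8]), np.float64(117.4))
```

View pics/w1.png

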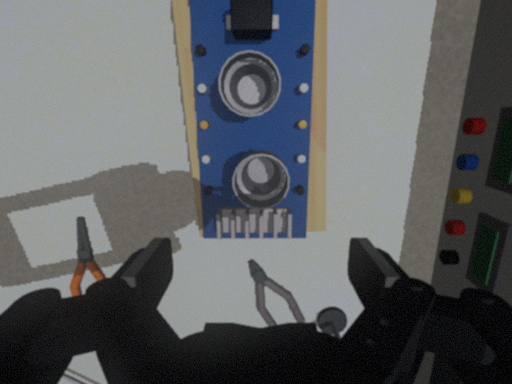

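The wrist view shows cup_a at (261,180), cup_b at (249,84), the block at (251,15) and the heat sink around (258,225). Next I'll descend on cup_a and grip it across x.

```bash
python3 -m inch '[[0,0,0,0.27,0,0.72,0],[0,0,0,0,0,0.8,0],[0,0,0,0,0,0.8,0],[0,0,0,0,0,0.8,0],[0,0,0,0,0,0.8,0],[0,0,0,0,0,0.8,0],[0,0,0,0,0,0.7,0],[0,0,0,0,0,0.36,0]]'
python3 -m inch '[[0,0,0,0,0,0,0],[0,0,0,0,0,0,1],[0,0,0,0,0,0,1],[0,0,0,0,0,0,1],[0,0,0,0,0,0,1],[0,0,0,0,0,0,1],[0,0,0,0,0,0,1],[0,0,0,0,0,0,1]]' 40
python3 -m inch '[[0,0,0,0,0,0,1],[0,0,0,0,0,0,1],[0,0,0,0,0,-0.2,1],[0,0,0,0,0,-0.5,1],[0,0,0,0,0,-1,1],[0,0,0,0,0,-1,1],[0,0,0,0,0,-1,1],[0,0,0,0,0,0,1]]'
python3 - <<'E'
from h import *
p,P,T,F=cam("side");save("s1",p[180:320,100:330].repeat(3,0).repeat(3,1))
E
```

```text
clock: 4.75
eef_pos: [609.9, 133.5, 106.7]
tcp_rot: [-3.139, 0.001, 1.57]
contact_force: [-1.0, 0.6, 0.0]
opening: 1.0
grasp_force: 0.0
clock: 5.42
eef_pos: [612.3, 135.5, 110.5]
tcp_rot: [3.139, -0.0, 1.572]
contact_force: [-1.6, -1.5, 6.2]
opening: 0.604
grasp_force: 41.4
clock: 6.08
eef_pos: [614.3, 136.2, 207.9]
tcp_rot: [3.133, -0.002, 1.572]
contact_force: [0.9, 0.4, 1.0]
opening: 0.601
grasp_force: 41.9
```

View pics/s1.png

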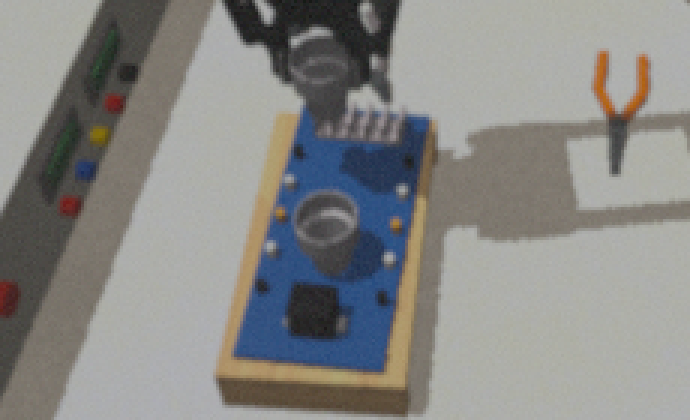

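```bash
python3 -m inch '[[0,0,0,-0.5,-0.2,0,1],[0,0,0,-0.892,-0.277,0,1],[0,0,0,-0.892,-0.277,0,1],[0,0,0,-0.892,-0.277,0,1],[0,0,0,-0.892,-0.277,0,1],[0,0,0,-0.892,-0.277,0,1],[0,0,0,-0.892,-0.277,0,1],[0,0,0,-0.892,-0.277,0,1]]' >/dev/null
python3 -m inch '[[0,0,0,-0.892,-0.277,0,1],[0,0,0,-0.892,-0.277,0,1],[0,0,0,-0.892,-0.277,0,1],[0,0,0,-0.892,-0.277,0,1],[0,0,0,-0.892,-0.277,0,1],[0,0,0,-0.892,-0.277,0,1],[0,0,0,-0.892,-0.277,0,1],[0,0,0,-0.892,-0.277,0,1]]' >/dev/null
python3 -m inch '[[0,0,0,-0.892,-0.277,0,1],[0,0,0,-0.892,-0.277,0,1],[0,0,0,-0.892,-0.277,0,1],[0,0,0,-0.892,-0.277,0,1],[0,0,0,-0.4,-0.08,0,1],[0,0,0,0,0,0,1],[0,0,0,0,0,0,1]]'
python3 - <<'E'
from h import *
p,P,T,F=cam("wrist");save("w2",p);s=r.sense();print(s['eef_pos'],s['tcp_rot'])
print(rim(P,(475,-309.5),59.5)); e=s['eef_pos']; print(rim(P,e,e[2]+7))
E
```

```text
clock: 8.05
eef_pos: [472.6, -310.7, 200.6]
tcp_rot: [-3.14, -0.001, 1.57]
contact_force: [-0.2, -0.2, -1.0]
opening: 0.598
grasp_force: 41.9
[ 472.86934377 -310.16617019  200.71645917] [-3.14057724e+00 -1.12660031e-03  1.57135046e+00]
(434, array([ 475.8, -309.3]), 25.8, array([ 475.7, -309.1]), np.float64(60.3))
(4979, array([ 472.2, -303.6]), 39.5, array([ 473. , -308.5]), np.float64(206.7))
```

View pics/w2.png

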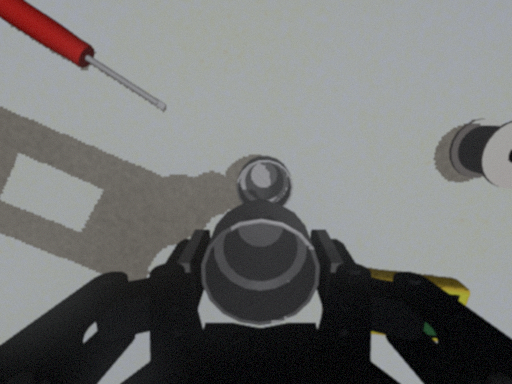

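The wrist view shows cup_a upright in the gripper at (262,265) and cup_c below it at (264,183). I'll shift 3 mm in x and lower it.

```bash
python3 -m inch '[[0,0,0,0.035,0.11,0.4,1],[0,0,0,0,0,0.8,1],[0,0,0,0,0,0.8,1],[0,0,0,0,0,0.5,1],[0,0,0,0,0,0.3,1],[0,0,0,0,0,0.3,1],[0,0,0,0,0,0,1]]'
python3 -m inch '[[0,0,0,0,0,0.3,1],[0,0,0,0,0,0.3,1],[0,0,0,0,0,0.3,1],[0,0,0,0,0,0.25,1],[0,0,0,0,0,0.2,1],[0,0,0,0,0,0.2,1],[0,0,0,0,0,0,1],[0,0,0,0,0,0,1]]'
python3 -m inch '[[0,0,0,0,0,0.08,1],[0,0,0,0,0,0.04,1],[0,0,0,0,0,0,1]]'
```

```text
clock: 8.68
eef_pos: [475.8, -309.0, 122.3]
tcp_rot: [-3.14, -0.001, 1.573]
contact_force: [-0.3, 0.1, -1.2]
opening: 0.605
grasp_force: 41.9
clock: 9.35
eef_pos: [475.9, -310.0, 84.7]
tcp_rot: [-3.141, -0.0, 1.572]
contact_force: [0.1, 1.0, 0.1]
opening: 0.607
grasp_force: 41.9
clock: 9.6
eef_pos: [476.1, -310.0, 82.0]
tcp_rot: [3.141, 0.0, 1.572]
contact_force: [0.4, 0.3, -0.9]
opening: 0.599
grasp_force: 41.9
```

```bash
python3 -m inch '[[0,0,0,0,0,0.06,1],[0,0,0,0,0,0.04,1],[0,0,0,0,0,0,1]]'
python3 -m inch '[[0,0,0,0,0,0.06,1],[0,0,0,0,0,0.0,1],[0,0,0,0,0,0,1]]'
```

```text
clock: 9.85
eef_pos: [476.4, -310.2, 80.4]
tcp_rot: [3.141, 0.0, 1.572]
contact_force: [-1.8, 1.3, 7.9]
opening: 0.599
grasp_force: 42.7
clock: 10.1
eef_pos: [476.6, -310.5, 80.3]
tcp_rot: [3.14, 0.001, 1.572]
contact_force: [-5.7, 3.6, 23.9]
opening: 0.602
grasp_force: 43.9
```

Cup_a is seated: the force rose at TCP z 80.4, as expected. I'll relieve the push, open, rise and go to cup_b.

```bash
python3 -m inch '[[0,0,0,0,0,-0.07,1],[0,0,0,0,0,0,1],[0,0,0,0,0,0,0],[0,0,0,0,0,0,0],[0,0,0,0,0,0,0],[0,0,0,0,0,0,0],[0,0,0,0,0,0,0]]'
python3 -m inch '[[0,0,0,0,0,-0.3,0],[0,0,0,0,0,-0.7,0],[0,0,0,0,0,-1,0],[0,0,0,0,0,-1,0],[0,0,0,0,0,-1,0],[0,0,0,0,0,-1,0],[0,0,0,0,0,-0.8,0],[0,0,0,0,0,0,0]]'
python3 - <<'E'
from h import *
p,P,T,F=cam("wrist");e=r.sense()['eef_pos'];print(e,rim(P,(475,-309.5),86), 'to B',(602.5-e[0])/25,(217.8-e[1])/25)
E
```

```text
clock: 10.68
eef_pos: [476.0, -309.9, 79.6]
tcp_rot: [-3.141, -0.0, 1.572]
contact_force: [-0.6, 0.4, -0.5]
opening: 0.997
grasp_force: 0.0
clock: 11.35
eef_pos: [478.0, -311.2, 229.7]
tcp_rot: [3.136, 0.004, 1.572]
contact_force: [1.2, -0.9, 0.8]
opening: 1.003
grasp_force: 0.0
[ 477.23608473 -310.74929668  227.59253919] (617, array([ 475.8, -310.2]), 25.9, array([ 475.8, -310.1]), np.float64(86.0)) to B 5.010556610625497 21.141971867109877
```

```bash
python3 -m inch '[[0,0,0,0.88,0.211,0,0],[0,0,0,0.88,0.211,0,0],[0,0,0,0.88,0.211,0,0],[0,0,0,0.88,0.211,0,0],[0,0,0,0.88,0.211,0,0],[0,0,0,0.88,0.211,0,0],[0,0,0,0.88,0.211,0,0],[0,0,0,0.88,0.211,0,0]]' >/dev/null
python3 -m inch '[[0,0,0,0.88,0.211,0,0],[0,0,0,0.88,0.211,0,0],[0,0,0,0.88,0.211,0,0],[0,0,0,0.88,0.211,0,0],[0,0,0,0.88,0.211,0,0],[0,0,0,0.88,0.211,0,0],[0,0,0,0.88,0.211,0,0],[0,0,0,0.88,0.211,0,0]]' >/dev/null
python3 -m inch '[[0,0,0,0.88,0.211,0,0],[0,0,0,0.88,0.211,0,0],[0,0,0,0.88,0.211,0,0],[0,0,0,0.88,0.211,0,0],[0,0,0,0.88,0.211,0,0],[0,0,0,0.88,0.211,0,0],[0,0,0,0.88,0.211,0,0],[0,0,0,0.88,0.211,0,0]]' >/dev/null
python3 -m inch '[[0,0,0,0,0,0,0],[0,0,0,0,0,0,0],[0,0,0,0,0,0,0]]'
python3 - <<'E'
from h import *
p,P,T,F=cam("wrist");np.savez("w3",p=p,P=P,T=T);e=r.sense()['eef_pos'];print(e,rim(P,(602.5,217.8),117))
E
```

```text
clock: 13.65
eef_pos: [601.4, 217.6, 223.8]
tcp_rot: [-3.14, 0.001, 1.572]
contact_force: [-0.1, 0.2, 0.3]
opening: 1.0
grasp_force: 0.0
[601.55567313 217.27343541 224.09926533] (832, array([602.2, 217.9]), 26.0, array([602.4, 218. ]), np.float64(116.2))
```

```bash
python3 -m inch '[[0,0,0,0.02,0.03,0.7,0],[0,0,0,0,0,0.8,0],[0,0,0,0,0,0.8,0],[0,0,0,0,0,0.8,0],[0,0,0,0,0,0.8,0],[0,0,0,0,0,0.5,0],[0,0,0,0,0,0.2,0],[0,0,0,0,0,0,0]]'
python3 -m inch '[[0,0,0,0,0,0,0],[0,0,0,0,0,0,1],[0,0,0,0,0,0,1],[0,0,0,0,0,0,1],[0,0,0,0,0,0,1],[0,0,0,0,0,0,1],[0,0,0,0,0,0,1],[0,0,0,0,0,0,1]]' 40
python3 -m inch '[[0,0,0,0,0,0,1],[0,0,0,0,0,0,1],[0,0,0,0,0,-0.2,1],[0,0,0,0,0,-0.5,1],[0,0,0,0,0,-1,1],[0,0,0,0,0,-1,1],[0,0,0,0,0,-1,1],[0,0,0,0,0,-0.8,1]]'
```

```text
clock: 14.37
eef_pos: [602.2, 217.8, 108.7]
tcp_rot: [-3.14, 0.001, 1.571]
contact_force: [-0.8, -0.2, -0.2]
opening: 0.999
grasp_force: 0.0
clock: 15.03
eef_pos: [603.5, 218.9, 111.1]
tcp_rot: [3.14, -0.001, 1.572]
contact_force: [0.1, -0.0, 5.3]
opening: 0.594
grasp_force: 41.1
clock: 15.7
eef_pos: [603.4, 218.8, 225.6]
tcp_rot: [3.139, -0.001, 1.572]
contact_force: [0.2, -0.0, -0.0]
opening: 0.593
grasp_force: 41.8
```

```bash
python3 -m inch '[[0,0,0,-0.5,-0.12,0,1],[0,0,0,-0.88,-0.21,0,1],[0,0,0,-0.88,-0.21,0,1],[0,0,0,-0.88,-0.21,0,1],[0,0,0,-0.88,-0.21,0,1],[0,0,0,-0.88,-0.21,0,1],[0,0,0,-0.88,-0.21,0,1],[0,0,0,-0.88,-0.21,0,1]]' >/dev/null
python3 -m inch '[[0,0,0,-0.88,-0.21,0,1],[0,0,0,-0.88,-0.21,0,1],[0,0,0,-0.88,-0.21,0,1],[0,0,0,-0.88,-0.21,0,1],[0,0,0,-0.88,-0.21,0,1],[0,0,0,-0.88,-0.21,0,1],[0,0,0,-0.88,-0.21,0,1],[0,0,0,-0.88,-0.21,0,1]]' >/dev/null
python3 -m inch '[[0,0,0,-0.88,-0.21,0,1],[0,0,0,-0.88,-0.21,0,1],[0,0,0,-0.88,-0.21,0,1],[0,0,0,-0.88,-0.21,0,1],[0,0,0,-0.88,-0.21,0,1],[0,0,0,-0.88,-0.21,0,1],[0,0,0,-0.88,-0.21,0,1],[0,0,0,-0.88,-0.21,0,1]]' >/dev/null
python3 -m inch '[[0,0,0,-0.38,-0.09,0,1],[0,0,0,0,0,0,1],[0,0,0,0,0,0,1],[0,0,0,0,0,0,1]]'
python3 - <<'E'
from h import *
p,P,T,F=cam("wrist");e=r.sense()['eef_pos'];print(e,rim(P,(475.8,-310),86,rr=40),rim(P,e,e[2]+7))
E
```

```text
clock: 18.03
eef_pos: [477.3, -308.6, 222.2]
tcp_rot: [-3.141, -0.001, 1.572]
contact_force: [0.1, -0.2, 0.0]
opening: 0.592
grasp_force: 41.8
[ 477.48475089 -308.45501857  222.26157857] (420, array([ 475.9, -310.1]), 26.0, array([ 475.8, -309.7]), np.float64(86.3)) (4781, array([ 476.8, -301.5]), 39.0, array([ 476.5, -305.7]), np.float64(228.0))
```

```bash
python3 -m inch '[[0,0,0,-0.056,-0.05,0.5,1],[0,0,0,0,0,0.8,1],[0,0,0,0,0,0.8,1],[0,0,0,0,0,0.6,1],[0,0,0,0,0,0.3,1],[0,0,0,0,0,0,1]]'
python3 -m inch '[[0,0,0,0,0,0.3,1],[0,0,0,0,0,0.3,1],[0,0,0,0,0,0.3,1],[0,0,0,0,0,0.25,1],[0,0,0,0,0,0.2,1],[0,0,0,0,0,0.15,1],[0,0,0,0,0,0,1],[0,0,0,0,0,0,1]]'
python3 -m inch '[[0,0,0,0,0,0.06,1],[0,0,0,0,0,0.04,1],[0,0,0,0,0,0,1]]'
```

```text
clock: 18.58
eef_pos: [475.6, -309.5, 145.7]
tcp_rot: [-3.139, -0.002, 1.573]
contact_force: [-0.6, -0.2, -0.3]
opening: 0.595
grasp_force: 41.8
clock: 19.25
eef_pos: [476.1, -310.9, 109.6]
tcp_rot: [-3.141, -0.0, 1.572]
contact_force: [0.5, 0.1, -1.5]
opening: 0.589
grasp_force: 41.8
clock: 19.5
eef_pos: [476.3, -310.9, 107.4]
tcp_rot: [3.141, 0.0, 1.572]
contact_force: [0.7, 0.4, -0.5]
opening: 0.593
grasp_force: 41.8
```

```bash
python3 -m inch '[[0,0,0,0,0,0.06,1],[0,0,0,0,0,0.0,1],[0,0,0,0,0,0,1]]'
python3 -m inch '[[0,0,0,0,0,0.05,1],[0,0,0,0,0,0.0,1],[0,0,0,0,0,0,1]]'
```

```text
clock: 19.75
eef_pos: [476.8, -311.3, 106.9]
tcp_rot: [3.14, 0.001, 1.572]
contact_force: [-1.2, 1.1, 8.9]
opening: 0.594
grasp_force: 43.2
clock: 20.0
eef_pos: [477.0, -311.6, 106.7]
tcp_rot: [3.14, 0.001, 1.572]
contact_force: [-4.4, 1.6, 19.2]
opening: 0.591
grasp_force: 44.7
```

```bash
python3 -m inch '[[0,0,0,0,0,-0.05,1],[0,0,0,0,0,0,1],[0,0,0,0,0,0,0],[0,0,0,0,0,0,0],[0,0,0,0,0,0,0],[0,0,0,0,0,0,0],[0,0,0,0,0,0,0]]'
python3 -m inch '[[0,0,0,0,0,-0.3,0],[0,0,0,0,0,-0.7,0],[0,0,0,0,0,-1,0],[0,0,0,0,0,-1,0],[0,0,0,0,0,-1,0],[0,0,0,0,0,-1,0],[0,0,0,0,0,0,0],[0,0,0,0,0,0,0]]'
python3 - <<'E'
from h import *
p,P,T,F=cam("wrist");e=r.sense()['eef_pos'];print(e,rim(P,(475.8,-310),112))
# panel geometry from earlier views
for n in("w1","w3"):
    d=np.load(n+".npz");P=d['P'];p=d['p'].astype(int);Z=P[...,2];R,G,B=p[...,0],p[...,1],p[...,2]
    near=(abs(P[...,0]-605)<100)&(P[...,1]>0)&(P[...,1]<340)
    def fit(m,nm,z):
        # edge points by row: cast onto plane using P at that pixel
        L,Rr=[],[]
        for v in range(p.shape[0]):
            u=np.where(m[v])[0]
            if len(u)>40: L.append(P[v,u[0]]);Rr.append(P[v,u[-1]])
        for s,q in(('L',L),('R',Rr)):
            q=np.array(q); 
            k=np.ones(len(q),bool)
            for _ in range(4):
                c=np.polyfit(q[k,1],q[k,0],1); e=abs(np.polyval(c,q[:,1])-q[:,0]); k=e<max(1.5,2*np.median(e))
            print(n,nm,s,'slope',c[0].round(4),'x@y=187',np.polyval(c,187).round(1),k.sum(),'y',q[k,1].min().round(),q[k,1].max().round(),'z',np.median(q[k,2]).round(1))
    blue=near&(B>R+30)&(Z>45)&(Z<65)
    fit(blue,'blue',56)
    fit(near&(Z>43)&(Z<65),'riser',50)
    q=P[near&(Z>43)&(Z<53)];print('riser y range',np.percentile(q[:,1],[0.5,99.5]).round(1))
    q=P[blue];print('board y range',np.percentile(q[:,1],[0.2,99.8]).round(1))
    m=near&(Z>86)&(Z<97)&(P[...,1]>250);
    if m.sum()>50: print('block',cv2.minAreaRect(P[m][:,:2].astype(np.float32)),Z[m].mean())
    m=near&(Z>73)&(Z<88)&(P[...,1]<95);
    if m.sum()>50: print('sink',cv2.minAreaRect(P[m][:,:2].astype(np.float32)))
E
```

```text
clock: 20.58
eef_pos: [476.1, -310.9, 105.5]
tcp_rot: [-3.141, -0.0, 1.572]
contact_force: [-1.0, 0.2, -0.2]
opening: 0.996
grasp_force: 0.0
clock: 21.25
eef_pos: [477.0, -311.4, 232.7]
tcp_rot: [3.139, 0.002, 1.572]
contact_force: [-0.2, 0.2, -1.0]
opening: 1.002
grasp_force: 0.0
[ 476.19866259 -310.94075996  231.25381134] (758, array([ 476.2, -312. ]), 25.9, array([ 476.2, -311.9]), np.float64(112.0))
w1 blue L slope -0.0078 x@y=187 545.6 186 y 54.0 298.0 z 56.6
w1 blue R slope -0.0045 x@y=187 663.3 192 y 54.0 297.0 z 56.6
w1 riser L slope -0.0535 x@y=187 532.1 237 y 53.0 300.0 z 50.6
w1 riser R slope -0.0531 x@y=187 681.3 230 y 60.0 300.0 z 50.7
riser y range [ 60.4 298.9]
board y range [ 54.1 297.6]
block ((603.4732666015625, 274.6610412597656), (23.652862548828125, 35.62868881225586), 89.36080932617188) 92.40685889653332
sink ((604.4038696289062, 77.5912857055664), (79.6308364868164, 28.933818817138672), 0.49551257491111755)
w3 blue L slope -0.0079 x@y=187 545.5 203 y 55.0 312.0 z 56.6
w3 blue R slope -0.0044 x@y=187 663.2 205 y 55.0 313.0 z 56.5
w3 riser L slope -0.0537 x@y=187 532.0 247 y 54.0 322.0 z 50.7
w3 riser R slope -0.0528 x@y=187 681.1 247 y 62.0 327.0 z 50.7
riser y range [ 61.1 328.1]
board y range [ 54.8 312.7]
block ((603.619384765625, 278.4913024902344), (29.41609001159668, 35.70599365234375), 89.9468002319336) 92.55182986455644
sink ((604.4151611328125, 77.85187530517578), (80.05523681640625, 29.083227157592773), 0.3705909252166748)
```

The stack is nested: its rim reads 112, which is 114 less the 2 mm camera bias, and the gripper has let go. The panel is yawed 0.006 and the riser 0.053, so I'll straighten the panel by 0.047 rad during the slide. I'll turn the gripper to grip the block along y and go above it.

```bash
python3 -m inch '[[0,0,0.0384,0,0,0,0],[0,0,0.0384,0,0,0,0],[0,0,0.0384,0,0,0,0],[0,0,0.0384,0,0,0,0],[0,0,0.0384,0,0,0,0],[0,0,0.0384,0,0,0,0],[0,0,0.0384,0,0,0,0]]' >/dev/null
python3 -m inch '[[0,0,0.0384,0,0,0,0],[0,0,0.0384,0,0,0,0],[0,0,0.0384,0,0,0,0],[0,0,0.0384,0,0,0,0],[0,0,0.0384,0,0,0,0],[0,0,0.0384,0,0,0,0],[0,0,0,0,0,0,0]]'
python3 -m inch '[[0,0,0,0.189,-0.873,0,0],[0,0,0,0.189,-0.873,0,0],[0,0,0,0.189,-0.873,0,0],[0,0,0,0.189,-0.873,0,0],[0,0,0,0.189,-0.873,0,0],[0,0,0,0.189,-0.873,0,0],[0,0,0,0.189,-0.873,0,0],[0,0,0,0.189,-0.873,0,0]]' >/dev/null
python3 -m inch '[[0,0,0,0.189,-0.873,0,0],[0,0,0,0.189,-0.873,0,0],[0,0,0,0.189,-0.873,0,0],[0,0,0,0.189,-0.873,0,0],[0,0,0,0.189,-0.873,0,0],[0,0,0,0.189,-0.873,0,0],[0,0,0,0.189,-0.873,0,0],[0,0,0,0.189,-0.873,0,0]]' >/dev/null
python3 -m inch '[[0,0,0,0.189,-0.873,0,0],[0,0,0,0.189,-0.873,0,0],[0,0,0,0.189,-0.873,0,0],[0,0,0,0.189,-0.873,0,0],[0,0,0,0.189,-0.873,0,0],[0,0,0,0.189,-0.873,0,0],[0,0,0,0.189,-0.873,0,0],[0,0,0,0.189,-0.873,0,0]]' >/dev/null
python3 -m inch '[[0,0,0,0.189,-0.873,0,0],[0,0,0,0.189,-0.873,0,0],[0,0,0,0.189,-0.873,0,0],[0,0,0,0,0,0,0],[0,0,0,0,0,0,0],[0,0,0,0,0,0,0]]'
python3 - <<'E'
from h import *
p,P,T,F=cam("wrist");save("w4",p);Z=P[...,2]
m=(abs(P[...,0]-604)<50)&(P[...,1]>240)&(P[...,1]<320)&(Z>86)&(Z<97)
print('block',cv2.minAreaRect(P[m][:,:2].astype(np.float32)),r.sense()['eef_pos'],r.sense()['qpos'].round(2))
E
```

```text
clock: 22.47
eef_pos: [475.4, -310.4, 229.3]
tcp_rot: [-3.14, 0.002, -0.002]
contact_force: [-0.3, -0.1, -0.2]
opening: 1.002
grasp_force: 0.0
clock: 24.97
eef_pos: [601.0, 278.2, 229.8]
tcp_rot: [3.14, 0.002, 0.006]
contact_force: [0.2, 0.2, 0.3]
opening: 1.001
grasp_force: 0.0
block ((604.3929443359375, 278.7491149902344), (36.07002258300781, 29.528162002563477), 0.32043835520744324) [601.14833889 277.92444506 230.05069026] [ 0.43  0.43  1.57 -0.    1.14  2.  ]
```

View pics/w4.png

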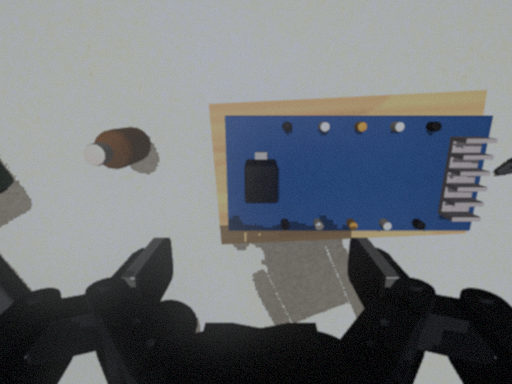

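The wrist view shows the block at (262,180) between the open fingers, with its tab on the far x side, and the heat sink at (462,180). The fingers are clear along y, so I'll descend and grip.

```bash
python3 -m inch '[[0,0,0,0.115,-0.03,0.8,0],[0,0,0,0,0,0.9,0],[0,0,0,0,0,0.9,0],[0,0,0,0,0,0.9,0],[0,0,0,0,0,0.9,0],[0,0,0,0,0,0.7,0],[0,0,0,0,0,0.3,0],[0,0,0,0,0,0.2,0]]'
python3 -m inch '[[0,0,0,0,0,0.2,0],[0,0,0,0,0,0,0],[0,0,0,0,0,0,1],[0,0,0,0,0,0,1],[0,0,0,0,0,0,1],[0,0,0,0,0,0,1],[0,0,0,0,0,0,1],[0,0,0,0,0,0,1]]' 60
python3 -m inch '[[0,0,0,0,0,0,1],[0,0,0,0,0,0,1],[0,0,0,0,0,0,1]]' 80
python3 - <<'E'
from h import *
s=r.sense();print(s['eef_pos'],s['tcp_rot'],s['contact_force'],s['wrist_torque'],s['opening'])
E
```

```text
clock: 25.68
eef_pos: [603.9, 278.4, 89.7]
tcp_rot: [3.141, 0.002, 0.003]
contact_force: [-0.1, -1.0, 0.7]
opening: 1.001
grasp_force: 0.0
clock: 26.35
eef_pos: [604.9, 279.7, 86.5]
tcp_rot: [-3.141, -0.001, 0.004]
contact_force: [-0.7, -1.2, 5.6]
opening: 0.338
grasp_force: 61.8
clock: 26.6
eef_pos: [605.0, 279.7, 86.6]
tcp_rot: [-3.141, -0.001, 0.004]
contact_force: [-1.1, -1.9, 6.7]
opening: 0.337
grasp_force: 79.6
[604.96396356 279.70946352  86.62116392] [-3.14127211e+00 -9.91873240e-04  3.61415844e-03] [-1.12229578 -1.88030799  6.70441167] [-0.24362135  0.14436863 -0.02915622] 0.337145991408203
```

```bash
python3 -m inch '[[0,0,-0.003,0,0.08,0,1],[0,0,-0.003,-0.02,0.16,0,1],[0,0,-0.003,-0.02,0.24,0,1],[0,0,-0.003,-0.02,0.3,0,1],[0,0,-0.0031,-0.02,0.3,0,1],[0,0,0,-0.02,0.3,0,1],[0,0,0,0,0.3,0,1],[0,0,0,0,0.3,0,1]]'
python3 - <<'E'
from h import *
s=r.sense();print(s['eef_pos'],s['tcp_rot'],s['contact_force'],s['wrist_torque'],s['opening'])
E
```

```text
clock: 27.27
eef_pos: [604.6, 230.6, 86.6]
tcp_rot: [-3.14, -0.002, 0.051]
contact_force: [-0.0, 5.1, 6.4]
opening: 0.335
grasp_force: 79.5
[604.60747088 230.64206173  86.60793872] [-3.14001721e+00 -1.85632224e-03  5.09325149e-02] [-0.01175269  5.07764695  6.35156193] [ 0.64211759  0.11700688 -0.02350943] 0.33491294586074005
```

```bash
python3 -m inch '[[0,0,0,0,0.3,0,1],[0,0,0,0,0.3,0,1],[0,0,0,0,0.3,0,1],[0,0,0,0,0.3,0,1],[0,0,0,0,0.3,0,1],[0,0,0,0,0.3,0,1],[0,0,0,0,0.3,0,1]]'
python3 -m inch '[[0,0,0,0,0.3,0,1],[0,0,0,0,0.3,0,1],[0,0,0,0,0.3,0,1],[0,0,0,0,0.3,0,1],[0,0,0,0,0.3,0,1],[0,0,0,0,0.2,0,1],[0,0,0,0,0.1,0,1],[0,0,0,0,0,0,1]]'
python3 - <<'E'
from h import *
s=r.sense();print(s['eef_pos'],s['tcp_rot'],s['contact_force'],s['wrist_torque'],s['opening'])
a=np.array([-.0533,.9986,0])
for n in("top","wrist","side"):
    p,P,T,F=cam(n);save("x"+n,p);np.savez("x"+n,p=p,P=P,T=T)
    q=p.astype(int);Z=P[...,2];al=P@a
    m=(abs(P[...,0]-718)<16)&(abs(P[...,1]+104)<16)&(Z>55)&(Z<105)
    if m.sum()>3:
        for lo,hi in((55,80),(80,105)):
            k=m&(Z>lo)&(Z<=hi); 
            if k.sum(): print(n,'marker',lo,k.sum(),P[k].mean(0).round(1),'along',al[k].mean().round(1))
    b=(q[...,2]>q[...,0]+30)&(Z>40)&(Z<75)&(abs(P[...,0]-612)<75)&(P[...,1]<200)&(P[...,1]>-160)
    if b.sum()>50:
        k=b&(al<np.nanpercentile(al[b],0.3)+25)
        print(n,'board end along',np.percentile(al[b],[.2,.5,1]).round(1),'z rear/outer',Z[b&(al>-30)].mean().round(1),Z[k].mean().round(1),cv2.minAreaRect(P[b][:,:2].astype(np.float32)))
E
```

```text
clock: 27.85
eef_pos: [607.3, 178.1, 86.6]
tcp_rot: [-3.14, -0.002, 0.051]
contact_force: [0.1, 7.0, 6.5]
opening: 0.336
grasp_force: 79.6
clock: 28.52
eef_pos: [609.6, 132.5, 86.6]
tcp_rot: [-3.141, -0.002, 0.05]
contact_force: [0.4, 1.0, 7.2]
opening: 0.335
grasp_force: 79.7
[609.61444378 132.53472212  86.58669831] [-3.14094514e+00 -1.65098295e-03  5.04349809e-02] [0.39301766 0.98813559 7.16385854] [ 0.10459418  0.03948248 -0.01989805] 0.33525918083896933
top marker 55 4 [ 715.9 -103.6   65.6] along -141.6
top marker 80 18 [ 718.6 -104.3   92.5] along -142.5
top board end along [-126.  -125.5 -124.8] z rear/outer 56.1 55.8 ((613.7925415039062, 33.08451843261719), (118.57672119140625, 253.3212432861328), 2.885185718536377)
wrist board end along [-48.7 -46.4 -43.9] z rear/outer 56.7 56.6 ((611.7921752929688, 74.15399169921875), (119.83289337158203, 188.03036499023438), 2.9964027404785156)
side board end along [-123.4 -120.4 -116.2] z rear/outer 55.2 54.4 ((613.2266845703125, 38.02281951904297), (118.6352310180664, 263.42724609375), 2.911674737930298)
```

View pics/xside.png

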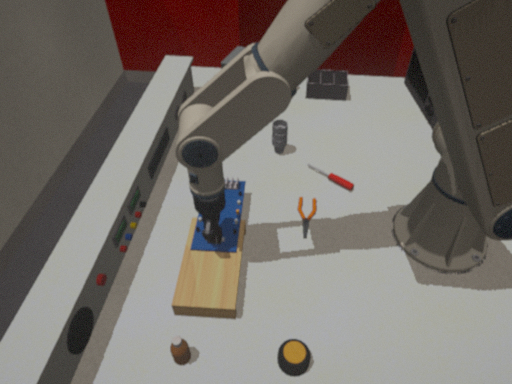

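View pics/xwrist.png

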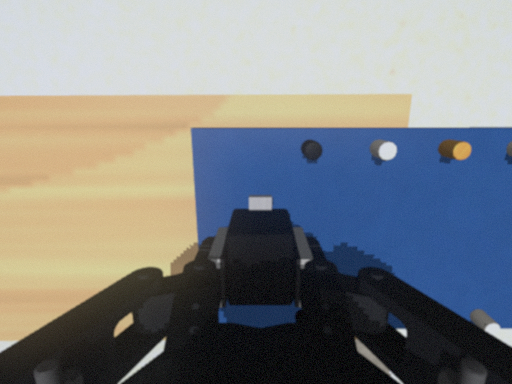

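The side view shows the panel lying flat with the gripper on its block. The wrist view shows the block held between the pads at (260,255). The top camera reads about 2.7 mm low in y against the wrist camera, so I'll re-derive the marker from the earlier wrist frame w1, which sees it at (331,320).

Run:
```python
from h import *
a=np.array([-.0533,.9986,0])
d=np.load("w1.npz");p=d['p'].astype(int);P=d['P'];Z=P[...,2]
m=(P[...,1]<-60)&(abs(P[...,0]-718)<45)&(abs(P[...,1]+104)<45)
for lo,hi in((2,12),(12,60),(60,82),(82,110)):
    k=m&(Z>lo)&(Z<=hi)
    if k.sum()>3: print('w1 marker',lo,k.sum(),P[k].mean(0).round(1),'rect',np.round(cv2.minEnclosingCircle(P[k][:,:2].astype(np.float32))[0],1),'al',(P[k]@a).mean().round(1), (P[k]@a).min().round(1),(P[k]@a).max().round(1))
def edge(n,outer=True):
    d=np.load(n+".npz");p=d['p'].astype(int);P=d['P'];Z=P[...,2];al=P@a;lat=P[...,0]*.9986+P[...,1]*.0533
    b=(p[...,2]>p[...,0]+25)&(Z>50)&(Z<62)&(abs(P[...,0]-608)<75)
    L=np.arange(np.nanpercentile(lat[b],5),np.nanpercentile(lat[b],95),4);o=[]
    for l in L:
        k=b&(abs(lat-l)<2.5)
        if k.sum()>5:o.append(al[k].min() if outer else al[k].max())
    o=np.array(o);print(n,'edge outer' if outer else 'rear',np.percentile(o,[10,50,90]).round(1))
edge("w1");edge("w3");edge("top");edge("xtop");edge("w3",False);edge("xwrist",False);edge("top",False);edge("xtop",False)
for n in("side",):
    d=np.load(n+".npz");P=d['P'];Z=P[...,2];k=(abs(P[...,0]-718)<25)&(abs(P[...,1]+104)<25)&(Z>80)&(Z<105)
    print(n,k.sum(),P[k].mean(0).round(1),(P[k]@a).mean().round(1))
for n in("top","side"):
    d=np.load(n+".npz");P=d['P'];k=P[(abs(P[...,2]-118)<8)&(np.hypot(P[...,0]-612,P[...,1]-135)<40)];print(n,'cupA',cv2.minEnclosingCircle(k[:,:2].astype(np.float32)))
```

```text
w1 marker 2 608 [715.4 -97.1   7.9] rect [717.  -89.4] al -135.1 -160.7 -99.6
w1 marker 12 92 [716.2 -98.8  27.5] rect [ 716.6 -100.5] al -136.8 -141.0 -135.1
w1 edge outer [19.  21.3 55.6]
w3 edge outer [19.3 22.2 51.3]
top edge outer [17.7 19.3 21.8]
xtop edge outer [-126.3 -125.3 -124.3]
w3 rear [278.2 280.5 281.9]
xwrist rear [ 35.6 135.  135.3]
top rear [270.8 273.2 276.7]
xtop rear [ 38.4  52.7 126.6]
side 17 [716.9 -97.9  90.5] -136.0
top cupA ((613.6002807617188, 132.55804443359375), 25.978586196899414)
side cupA ((611.45458984375, 136.03553771972656), 27.20462989807129)
```

The three cameras agree on the marker at about -139.9 along the riser. The panel's outer end is at about -125, so about 15 mm remain.

```bash
python3 -m inch '[[0,0,0,0,0.1,0,1],[0,0,0,0,0.2,0,1],[0,0,0,0,0.2,0,1],[0,0,0,0,0.1,0,1],[0,0,0,0,0,0,1],[0,0,0,0,0,0,1],[0,0,0,0,0,0,1]]'
python3 - <<'E'
from h import *
a=np.array([-.0533,.9986,0]);s=r.sense();print(s['eef_pos'],s['tcp_rot'],s['contact_force'],s['eef_pos']@a)
p,P,T,F=cam("wrist");Z=P[...,2];al=P@a
b=(p[...,2].astype(int)>p[...,0].astype(int)+25)&(Z>50)&(Z<62);print('rear',np.percentile(al[b],99.9),'z',Z[b].mean())
p,P,T,F=cam("top");Z=P[...,2];al=P@a;lat=P[...,0]*.9986+P[...,1]*.0533
b=(p[...,2].astype(int)>p[...,0].astype(int)+25)&(Z>50)&(Z<62)&(abs(P[...,0]-612)<75)
print('top end',np.median([al[b&(abs(lat-l)<2.5)].min() for l in range(565,660,5) if (b&(abs(lat-l)<2.5)).sum()>5]))
print('z outer/rear',Z[b&(al<-60)].mean(),Z[b&(al>0)].mean())
m=(abs(P[...,0]-718)<16)&(abs(P[...,1]+104)<16)&(Z>80)&(Z<105);print('top marker',al[m].mean())
E
```

```text
clock: 29.25
eef_pos: [610.4, 117.8, 86.6]
tcp_rot: [-3.141, -0.002, 0.051]
contact_force: [0.9, 1.8, 7.3]
opening: 0.336
grasp_force: 79.7
[610.4232317  117.83813916  86.61982871] [-3.14108751e+00 -1.78901326e-03  5.07446913e-02] [0.89756108 1.75381837 7.30564504] 85.13760751996634
rear 120.24647246652322 z 56.69731808313169
top end -139.93965465217832
z outer/rear 55.78389168271418 56.00554859052096
top marker -142.19578143457107
```

The wrist camera puts the end at -139.8 against the marker at -139.9. The panel is flat, pressed down and gripped, so I'll hand in.

```bash
python3 -c "
from rig import r
print(r.sign_off())"
```

```text
the job is handed in; nothing more can be done
None
```

The job is handed in: both cups are nested in the bench cup and released, and the panel is slid out to within about 1 mm of the marker pin and held flat on the riser by its transformer block.

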